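# Tip the feeder tray so the spacers line up in the channel

## Task

Two tipping feeders stand on the bench; one holds two loose round spacers in its tray. Lift that tray by its bar handle until both spacers have slid along the guide rail into the sloping channel, one behind the other, then lower the tray gently back down onto its rest and let go. Let the tilt do the moving: do not touch the spacers.

Things in the scene. Friction and masses are not known exactly. Their poses are not given: they have to be found in the camera images.
- feeder: the fixed feeder with the spacers (its twin has an empty tray): grey base 215 x 96 mm, hinged aluminium tray (80 mm wide inside, walls 16 mm) at -x, steel channel at +x. Origin on the bench under the hinge; x = way the spacers travel, y along the hinge, z up. Channel: 28 mm wide, centre line y = -26.5 mm, runs down at 0.45 rad from the hinge to a stop at x = 78 mm. Tray floor at z = 80 mm when down
- feeder_tray (a joint): tilt of the feeder's tray about its hinge (parallel to feeder y, at x = 0, z = 80 mm): 0 = down on its rest, grows as the handle is lifted, stop at 0.75 rad. About 0.6 rad, held 1 to 2 s, empties the tray. Swings freely (2 N at the handle), falls back if let go
- feeder_handle (a point): middle of the tray's handle: a round steel bar 10 mm thick, 80 mm long, parallel to the hinge, on 8 mm uprights 36 mm either side of the middle. It moves with the tray: with the tray down it lies at x = -150, y = 0, z = 122 mm of the feeder (150 mm behind and 42 mm above the hinge); 30 mm of room to the tray's rear wall, whose top is 26 mm lower
- spacer_1: loose round spacer: flat polished brass disc, 20 mm across, 12 mm high, dark 8 mm bore, 15 g; origin at the centre of its underside, z along its axis. Lies flat in the tray and slides once that is tipped 0.15 to 0.25 rad; against the channel stop the two have their origins at about x = 68 and 50 mm of the feeder; it starts nearer the channel
- spacer_2: loose round spacer: flat polished brass disc, 20 mm across, 12 mm high, dark 8 mm bore, 15 g; origin at the centre of its underside, z along its axis. Lies flat in the tray and slides once that is tipped 0.15 to 0.25 rad; against the channel stop the two have their origins at about x = 68 and 50 mm of the feeder; it starts farther back
Mind the look-alikes: they are no part of the job. What is shaped like the spacer_2 but blue is not meant.

How it is judged:
On the way:
1. the tray is tipped up with both spacers still in it (value of joint feeder_tray above 0.08 rad and x of each of spacer_1, spacer_2 in the frame of feeder below 0 m).
At the end, for the whole second after the job is handed in: both spacers rest in the channel (origins 25 to 85 mm ahead of the hinge, within 10 mm of the channel's centre line, 30 to 75 mm above the bench) and the tray is back down (tilt under 0.05 rad), everything at rest (x of spacer_1 in the frame of feeder between 0.025 and 0.085 m and y of spacer_1 in the frame of feeder between -0.0365 and -0.0165 m and z of spacer_1 in the frame of feeder between 0.03 and 0.075 m and x of spacer_2 in the frame of feeder between 0.025 and 0.085 m and y of spacer_2 in the frame of feeder between -0.0365 and -0.0165 m and z of spacer_2 in the frame of feeder between 0.03 and 0.075 m and value of joint feeder_tray below 0.05 rad and linear speed of each of spacer_1, spacer_2 below 0.02 m/s); the robot touches nothing.
It fails at once if a spacer is touched by the gripper (contact force between any of the fingers, the arm and spacer_1 above 0.5 N or contact force between any of the fingers, the arm and spacer_2 above 0.5 N).
It fails at once if the tray is dropped (falls faster than 4 rad/s) (velocity of joint feeder_tray below -4 rad/s).
It also fails if it takes over 38 s, if anything falls off the work surface, if the arm or the gripper's body presses on something with over 40 N, if the wrist force passes 120 N, or if a joint passes its speed limit or range.

## Robot

A 6-joint arm with a two-finger parallel gripper is mounted at the origin on a cart in front of the work surface, level with it; the furniture and walls round the work are solid. World frame = base frame: x ahead of the robot, y to its left, z up, the work surface at z = 0. Lengths are in m, angles in rad, forces in N, time in s.
With the tool pointing down it reaches from about 0.3 to 0.775 m from the base axis. Payload 14.6 kg.
Tool frame: the origin (TCP) lies at the centre of the arm's flange, where the gripper is bolted on; the fingertips stand 199 mm ahead of it and the grasp point (between the pads) lies ctrl.tcp_to_grasp ahead of it (ctrl.tcp_to_grasp is the distance from the TCP to the grasp point, in m); z points along the fingers, y is the line along which they close (so a half turn about z gives the same grasp; the last joint's range is limited). The gripper opens to 94 mm and grips with 3 to 60 N. Pads are 16 mm wide; open, the fingers measure 119 mm over their backs; the gripper's body (75 mm by 177 mm) begins 78 mm behind the grasp point.
Start: joints at [1.192, 0.3, 1.521, -0, 1.321, -0.067], TCP at [0.169, 0.523, 0.405] pointing down, gripper open.
Joint ranges: [-3.03, 3.03], [-0.79, 2.21], [0.23, 2.52], [-1.04, 4.18], [0, 3.07], [-2.55, 2.55]. Speed limits (rad/s): [2.22, 2.22, 2.57, 3.14, 3.14, 3.14].

## Interface

Orientations are given as [roll, pitch, yaw] about the fixed x, y, z axes, in that order (R = Rz(yaw) Ry(pitch) Rx(roll)).
In Python, from station import ctrl gives the robot as it stands. The module is installed in compiled form; this text tells all that it offers.
- The arm moves only by the shell command python3 -m jog 'ROWS' [OPENING] [FORCE]. ROWS is JSON, a list of rows, each a list of 6 numbers: the shift along the tool's x, y, z in cm, then the turn, a rotation vector about the tool's x, y, z in rad. In form: [[tx, ty, tz, ax, ay, az], ...]. A call has 1 to 8 rows; each row is the pose to reach, as a shift and turn from the pose commanded when the call began, along the tool's axes at that moment; what a row does not reach only later rows make up. A row lasts 1/10 s, in which the tool goes at most 50 mm and 8.59 degrees, less where a joint would pass 70% of its speed; a pose out of reach is approached as far as the arm can. A call with a gripper value outside its range is refused whole. OPENING is the opening in per cent of the stroke, from 0 (shut) to 100 (fully open), set as the call begins (- or left out, the last holds). The fingers move at their own pace and stop on an object; FORCE is the grip in N (left out, the last holds). Time passes only in rows, so rows that repeat a pose let the fingers close. It gives the time, the measured TCP pose, the force, the opening and the grip force at its end, in the units of the state.
- ctrl.get_obs(): the state, without advancing time (a new reading comes with each control period).
- ctrl.camera(name): name is "scene" or "side" or "wrist"; returns a dict with "img" (384x512x3 uint8, blue, green, red), "intrinsics" (3x3 intrinsics, pixels), "R" (3x3) and "t" (3): a world point X has camera coordinates R X + t. Camera axes: x right, y down, z forward; pixel columns grow to the right and rows downward; lengths in m; the calibration is good to about 2 mm. A picture is of the moment at which its call begins. There is no depth.
- ctrl.hand_in(): hands the job in; it is judged then, once.
The state is a dict: "time_s": time; "qpos": joint angles; "joint_vel": joint speeds; "tau": joint torques, N m; "ee_pos": TCP position; "eef_rot": TCP orientation; "force": force on the tool from outside, world axes, zero at the start; "moment": the same for the moment, N m; "grip_width": finger opening in m; "grip_force": force on a finger pad.
Only numpy, scipy, OpenCV 4.12 (cv2) and the standard library are available. Lean on these libraries where they do the work, as an engineer would, in place of code of your own. Each camera call takes 0.05 s, during which the arm holds its last target. There are 200 camera calls.

## Working session

There is one attempt and no reset: what is moved stays moved. The work goes in short steps, Python scripts to look and compute and a shell command to move; the robot and the scene stay as the last step left them, time stands still between calls to the robot, and variables do not carry over. Pictures are saved under pics/ and viewed, at most 10 in all, crops included, and the job is handed in when it is done.

```bash
mkdir -p pics; python3 - <<'E'
from station import ctrl
import cv2,numpy as np
print(ctrl.tcp_to_grasp,{k:np.round(v,3).tolist() for k,v in ctrl.get_obs().items()})
for n in("scene","side"):
    c=ctrl.camera(n);cv2.imwrite(f"pics/{n}0.png",cv2.resize(c["img"],(800,600)));np.savez(f"{n}0.npz",**c)
E
```

```text
0.1804 {'time_s': 0.0, 'qpos': [1.192, 0.3, 1.522, -0.0, 1.321, -0.067], 'joint_vel': [-0.0, 0.0, -0.0, 0.001, 0.0, 0.003], 'tau': [-0.0, -53.18, -35.272, 0.071, 0.025, -0.0], 'ee_pos': [0.169, 0.523, 0.404], 'eef_rot': [-3.14, -0.0, 2.83], 'force': [0.121, -0.529, 0.031], 'moment': [-0.011, 0.007, -0.067], 'grip_force': 0.0, 'grip_width': 0.094}
```

View pics/scene0.png

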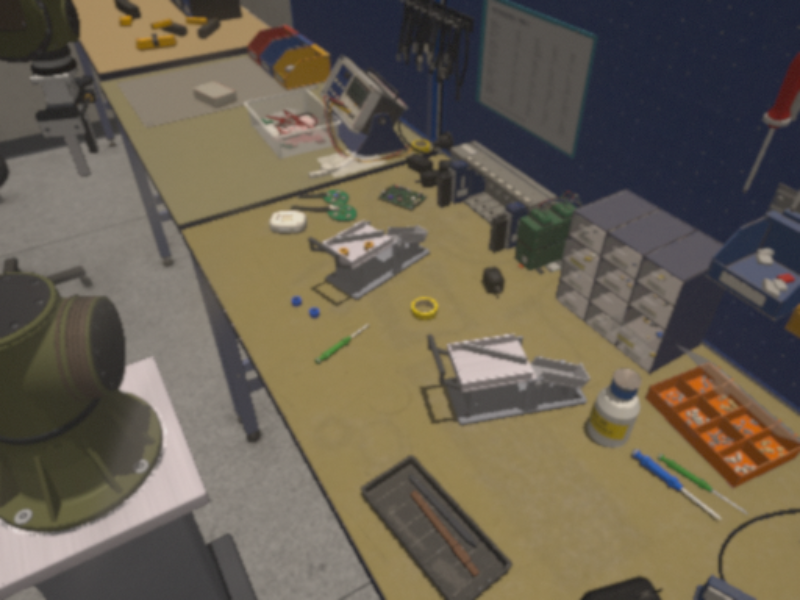

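View pics/side0.png

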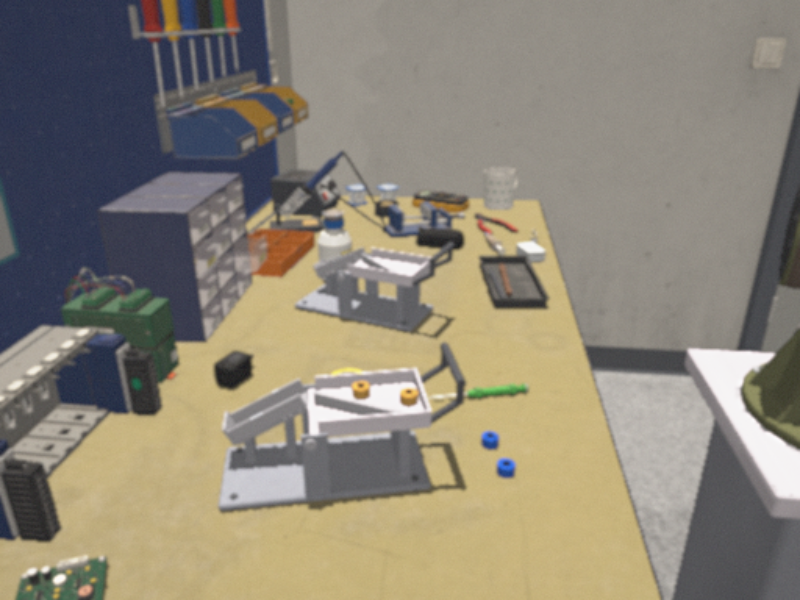

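The scene view shows the loaded feeder at about (370,250), its handle to the left at (325,240). In the side view it is at (340,430), with the spacers at (360,388) and (409,395), and the handle at (452,370). The twin, with the empty tray, is nearer the robot's right. I'll enlarge crops of both views.

```bash
python3 - <<'E'
import cv2,numpy as np
a=np.load("scene0.npz")["img"][130:200,190:290];b=np.load("side0.npz")["img"][210:330,135:305]
f=lambda i:cv2.resize(i,(800,int(i.shape[0]*800/i.shape[1])),interpolation=cv2.INTER_CUBIC)
cv2.imwrite("pics/sc1.png",f(a));cv2.imwrite("pics/si1.png",f(b))
for n in("scene","side"):
    d=np.load(n+"0.npz");print(-d["R"].T@d["t"],d["intrinsics"].tolist())
E
```

```text
[ 0.14881792 -0.72846028  0.78799111] [[394.31788646849424, 0.0, 255.01191735343016], [0.0, 394.31788646849424, 190.8217338743064], [0.0, 0.0, 1.0]]
[0.47197506 0.72125864 0.45451793] [[408.95778753197544, 0.0, 251.0726388765489], [0.0, 408.95778753197544, 189.746180843719], [0.0, 0.0, 1.0]]
```

View pics/sc1.png

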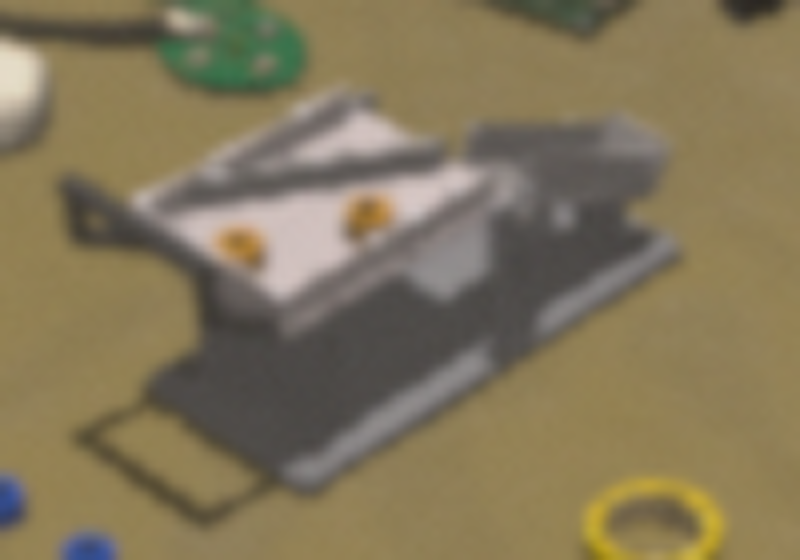

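View pics/si1.png

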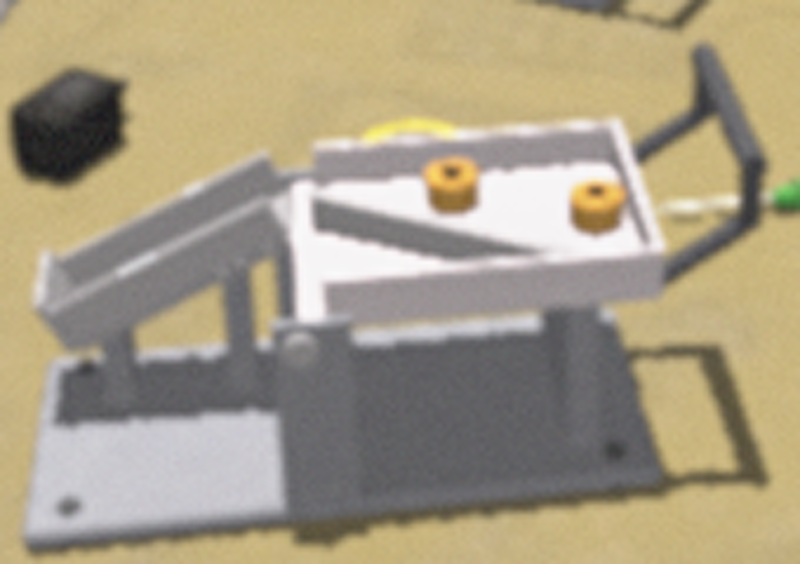

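Scene crop: handle ends at about (68,183) and (207,278), base corners at (312,492) and (682,255). Side crop: bar ends at (704,48) and (757,163), base corners at (28,548) and (662,490). The spacer tops are at (451,170) and (598,192). Next I fit the planar pose.

```bash
cat > fit.py <<'E'
import numpy as np
from scipy.optimize import least_squares
from scipy.spatial.transform import Rotation as Ro
D={n:np.load(n+"0.npz") for n in("scene","side")}
S={"scene":((190,130),8.),"side":((135,210),800/170)}
P=[("scene",(68,183),(-.150,.040,.124),0),("scene",(312,492),(0,-.048,0),1),("scene",(682,255),(.215,-.048,0),1),
("side",(704,48),(-.150,-.040,.124),0),("side",(757,163),(-.150,.040,.124),0),("side",(28,548),(.215,.048,0),1),("side",(662,490),(0,.048,0),1)]
def proj(n,X):
    d=D[n];c=d["R"]@X+d["t"];u=d["intrinsics"]@c;return u[:2]/u[2]
def pix(n,p): return np.array(S[n][0])+(np.array(p)+.5)/S[n][1]-.5
def wor(q,p): 
    c,s=np.cos(q[2]),np.sin(q[2]);return np.array([q[0]+c*p[0]-s*p[1],q[1]+s*p[0]+c*p[1],p[2]])
def res(q): return np.concatenate([proj(n,wor(q,np.array(p)+[b*q[3],0,0]))-pix(n,uv) for n,uv,p,b in P])
r=least_squares(res,[.5,.3,0,-.12],loss="soft_l1");q=r.x
E
python3 - <<'E'
from fit import *
print(q,np.round(res(q),1).reshape(-1,2).tolist())
print("handle",wor(q,[-.15,0,.122]))
from station import ctrl
# spacers, top z=.092 side view
d=D["side"]
for uv in((451,170),(598,192)):
    ray=d["R"].T@np.linalg.inv(d["intrinsics"])@np.append(pix("side",uv),1);o=-d["R"].T@d["t"];X=o+ray*(.092-o[2])/ray[2]
    c,s=np.cos(q[2]),np.sin(q[2]);v=X[:2]-q[:2];print(c*v[0]+s*v[1],-s*v[0]+c*v[1])
E
```

```text
[ 0.62976535  0.17722081  0.26467857 -0.11940563] [[-0.4, 0.0], [-0.5, 2.2], [0.9, 1.5], [0.0, 0.0], [-0.2, -0.1], [-0.3, 1.1], [-0.0, -0.2]]
handle [0.48498885 0.13798096 0.122     ]
-0.05502041487120246 -0.021992765589003815
-0.1044266470249761 8.140602934090732e-05
```

The fit is good: the handle is at (0.485, 0.138, 0.122) with yaw 0.265. I'll work out the move to above it.

```bash
cat > go.py <<'E'
from fit import *
from station import ctrl
def rel(p,yaw):
    o=ctrl.get_obs();R0=Ro.from_euler("xyz",o["eef_rot"])
    R1=Ro.from_euler("xyz",[np.pi,0,yaw])
    print("cm",np.round(R0.inv().apply(np.array(p)-o["ee_pos"])*100,2),"rot",np.round((R0.inv()*R1).as_rotvec(),3),"dist",np.linalg.norm(np.array(p)-o["ee_pos"]),"t",o["time_s"])
YAW=q[2]+np.pi/2
E
python3 -c "
from go import *
h=wor(q,[-.15,0,.122]);rel(h+[0,0,.06+ctrl.tcp_to_grasp],YAW)"
```

```text
cm [-41.93 -26.98   4.2 ] rot [-0.001  0.     0.994] dist 0.5003735812486004 t 0.1
```

```bash
python3 -m jog '[[-2,-1.3,0,0,0,0.05],[-5,-3.2,0,0,0,0.12],[-8.5,-5.5,0,0,0,0.2],[-12,-7.7,0,0,0,0.28],[-15.5,-10,0,0,0,0.37],[-19,-12.2,0,0,0,0.45],[-22,-14.2,0,0,0,0.52],[-24,-15.4,0,0,0,0.57]]' 50 20; python3 -c "
from go import *
h=wor(q,[-.15,0,.122]);rel(h+[0,0,.06+ctrl.tcp_to_grasp],YAW)"
```

```text
time_s: 0.9
ee_pos: [0.351, 0.3015, 0.4045]
eef_rot: [-3.141, 0.0, 2.256]
force: [-0.2, 0.4, -0.5]
grip_width: 0.0472
grip_force: 0.0
cm [-21.14   0.04   4.22] rot [-0.    0.    0.42] dist 0.21555899210727208 t 0.9
```

```bash
python3 -m jog '[[-2,0,0,0,0,0.05],[-5,0,0.5,0,0,0.12],[-9,0,1.2,0,0,0.2],[-13,0,2.2,0,0,0.28],[-17,0,3.2,0,0,0.35],[-20,0,4,0,0,0.4],[-21.1,0,4.2,0,0,0.42],[-21.1,0,4.2,0,0,0.42]]'; python3 - <<'E'
from go import *
import cv2
h=wor(q,[-.15,0,.122]);rel(h+[0,0,ctrl.tcp_to_grasp],YAW)
c=ctrl.camera("wrist");np.savez("wrist0.npz",**c)
cv2.imwrite("pics/w0.png",cv2.resize(c["img"],(800,600)))
D["wrist"]=c
for p in([-.15,.04,.127],[-.15,-.04,.127],[-.15,0,.127]): print(proj("wrist",wor(q,p))*800/512)
E
```

```text
time_s: 1.7
ee_pos: [0.4844, 0.1398, 0.3622]
eef_rot: [-3.14, -0.0, 1.838]
force: [-0.3, -1.0, 0.5]
grip_width: 0.0465
grip_force: 0.0
cm [-0.19  0.01  5.98] rot [-0.001 -0.     0.003] dist 0.05980622372423495 t 1.7
[401.8666777  244.55080426]
[401.06819268 402.82776308]
[401.44949332 327.24574799]
```

View pics/w0.png

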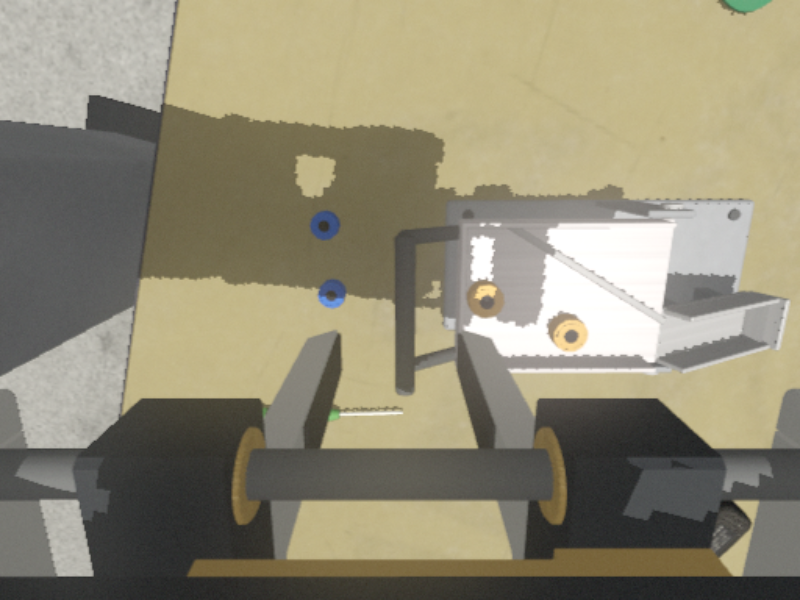

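The wrist view puts the bar from (405,233) to (405,392). The prediction was (402,245) to (401,403), so the handle is about 5 mm further along feeder y and 2 mm further along x. Spacers are at (485,300) and (570,335). I'll apply the correction, descend and close gently.

```bash
python3 -m jog '[[0.1,0.1,0.7,0,0,0],[0.2,0.2,1.8,0,0,0],[0.3,0.2,3,0,0,0],[0.3,0.2,4.2,0,0,0],[0.3,0.2,5.2,0,0,0],[0.3,0.2,5.7,0,0,0],[0.3,0.2,5.8,0,0,0],[0.3,0.2,5.8,0,0,0]]' 40 20 && python3 -m jog '[[0,0,0,0,0,0],[0,0,0,0,0,0],[0,0,0,0,0,0],[0,0,0,0,0,0],[0,0,0,0,0,0],[0,0,0,0,0,0]]' 0 20; python3 - <<'E'
from go import *
o=ctrl.get_obs();print(o["ee_pos"],o["eef_rot"],o["force"])
c,s=np.cos(q[2]),np.sin(q[2])
R=np.hypot(.15,.042);a0=np.arctan2(.042,.15)
for t in(.05,.1,.15,.2,.25,.3,.35,.4,.45,.5,.55,.6,.65):
    print(t,"ty %.2f tz %.2f"%((.15-R*np.cos(a0+t))*100,-(R*np.sin(a0+t)-.042)*100))
E
```

```text
time_s: 2.55
ee_pos: [0.4853, 0.1438, 0.3047]
eef_rot: [3.141, -0.0, 1.84]
force: [0.2, -0.3, 0.1]
grip_width: 0.0378
grip_force: 0.0
time_s: 3.15
ee_pos: [0.4855, 0.1439, 0.3049]
eef_rot: [3.14, 0.0, 1.84]
force: [5.1, 1.1, -1.9]
grip_width: 0.0092
grip_force: 20.0
[0.48549907 0.14391688 0.30491017] [3.13961505e+00 4.14529284e-05 1.83977290e+00] [ 5.08672725  1.13159268 -1.89216741]
0.05 ty 0.23 tz -0.74
0.1 ty 0.49 tz -1.48
0.15 ty 0.80 tz -2.19
0.2 ty 1.13 tz -2.90
0.25 ty 1.51 tz -3.58
0.3 ty 1.91 tz -4.25
0.35 ty 2.35 tz -4.89
0.4 ty 2.82 tz -5.51
0.45 ty 3.32 tz -6.11
0.5 ty 3.85 tz -6.68
0.55 ty 4.41 tz -7.22
0.6 ty 4.99 tz -7.74
0.65 ty 5.60 tz -8.22
```

The bar is gripped at a width of about 9 mm. Now I lift along the hinge arc with the tool kept vertical.

```bash
python3 -m jog '[[0,0.1,-0.35,0,0,0],[0,0.23,-0.75,0,0,0],[0,0.4,-1.15,0,0,0],[0,0.5,-1.5,0,0,0],[0,0.65,-1.85,0,0,0],[0,0.8,-2.2,0,0,0],[0,0.97,-2.55,0,0,0],[0,1.13,-2.9,0,0,0]]'; python3 - <<'E'
from station import ctrl
import cv2,numpy as np
a=ctrl.camera("side")["img"][170:330,120:320]
b=ctrl.camera("wrist")["img"][100:260,220:420]
cv2.imwrite("pics/l1.png",cv2.resize(np.hstack([a,b]),(800,320)))
print(ctrl.get_obs()["ee_pos"])
E
```

```text
time_s: 3.95
ee_pos: [0.4965, 0.1469, 0.3337]
eef_rot: [3.14, 0.0, 1.84]
force: [10.3, 2.3, -7.8]
grip_width: 0.0093
grip_force: 20.0
[0.49651004 0.14688453 0.33395164]
```

View pics/l1.png

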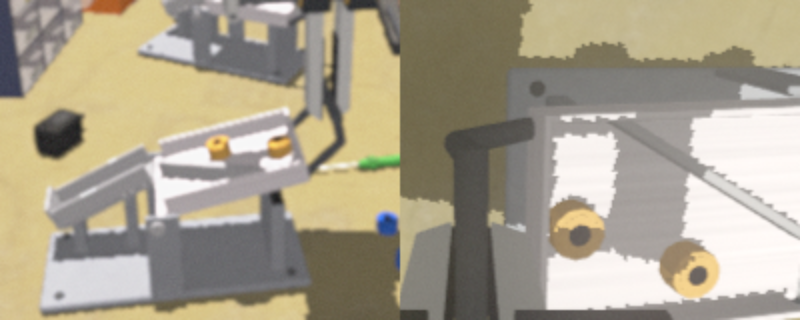

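Right panel: both spacers are still in the tray at (578,230) and (690,270), with the tray at about 0.2 rad. The reaction is +10 N along feeder x, so I'll add a little extra ty as I go on.

```bash
python3 -m jog '[[0,0.3,-0.35,0,0,0],[0,0.55,-0.7,0,0,0],[0,0.75,-1,0,0,0],[0,1,-1.35,0,0,0],[0,1.2,-1.7,0,0,0],[0,1.4,-2,0,0,0],[0,1.65,-2.3,0,0,0],[0,1.9,-2.6,0,0,0]]' && python3 -m jog '[[0,0.25,-0.3,0,0,0],[0,0.5,-0.6,0,0,0],[0,0.75,-0.9,0,0,0],[0,1,-1.17,0,0,0],[0,1.3,-1.45,0,0,0],[0,1.6,-1.7,0,0,0],[0,1.9,-1.98,0,0,0],[0,2.17,-2.23,0,0,0]]'
```

```text
time_s: 4.85
ee_pos: [0.5137, 0.1517, 0.3601]
eef_rot: [-3.136, 0.0, 1.84]
force: [-16.4, -5.6, 10.6]
grip_width: 0.0095
grip_force: 20.0
time_s: 5.65
ee_pos: [0.5349, 0.1575, 0.3834]
eef_rot: [-3.139, 0.0, 1.84]
force: [-12.3, -4.5, 11.4]
grip_width: 0.0091
grip_force: 20.0
```

```bash
python3 -m jog '[[0,-0.1,0,0,0,0],[0,-0.1,0,0,0,0],[0,-0.1,0,0,0,0],[0,-0.1,0,0,0,0],[0,-0.1,0,0,0,0],[0,-0.1,0,0,0,0],[0,-0.1,0,0,0,0],[0,-0.1,0,0,0,0]]'>/dev/null;python3 -m jog '[[0,0,0,0,0,0],[0,0,0,0,0,0],[0,0,0,0,0,0],[0,0,0,0,0,0],[0,0,0,0,0,0],[0,0,0,0,0,0],[0,0,0,0,0,0],[0,0,0,0,0,0]]'; python3 - <<'E'
from station import ctrl
import cv2,numpy as np
a=ctrl.camera("side")["img"][170:330,120:320]
b=ctrl.camera("wrist")["img"][80:272,220:460]
cv2.imwrite("pics/l2.png",cv2.resize(np.hstack([a,cv2.resize(b,(200,160))]),(800,320)))
E
```

```text
time_s: 7.25
ee_pos: [0.5341, 0.1573, 0.3828]
eef_rot: [-3.14, 0.0, 1.84]
force: [-7.2, -2.7, 6.8]
grip_width: 0.0097
grip_force: 20.0
```

View pics/l2.png

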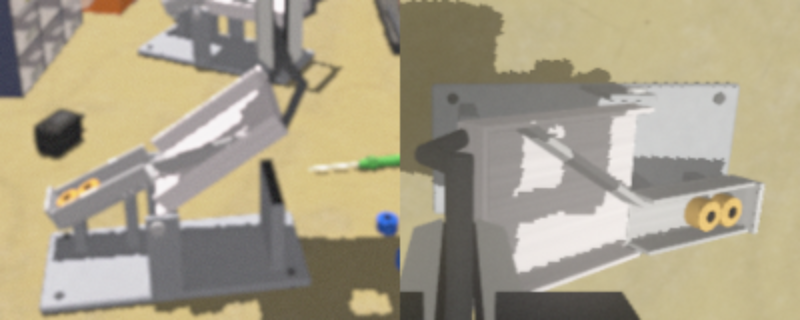

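Both spacers are in the channel against the stop, one behind the other, at (710,213) and (732,210). I'll lower back along the arc.

```bash
python3 -m jog '[[0,-0.3,0.28,0,0,0],[0,-0.75,0.7,0,0,0],[0,-1.19,1.11,0,0,0],[0,-1.6,1.55,0,0,0],[0,-1.97,1.98,0,0,0],[0,-2.35,2.45,0,0,0],[0,-2.7,2.9,0,0,0],[0,-3.05,3.4,0,0,0]]' && python3 -m jog '[[0,-0.25,0.4,0,0,0],[0,-0.48,0.82,0,0,0],[0,-0.7,1.2,0,0,0],[0,-0.88,1.55,0,0,0],[0,-1.05,1.9,0,0,0],[0,-1.2,2.2,0,0,0],[0,-1.35,2.55,0,0,0],[0,-1.5,2.9,0,0,0]]'
```

```text
time_s: 8.15
ee_pos: [0.5047, 0.1492, 0.3477]
eef_rot: [3.141, 0.0, 1.84]
force: [-0.8, -2.2, 0.4]
grip_width: 0.0093
grip_force: 20.0
time_s: 8.95
ee_pos: [0.4905, 0.1453, 0.3187]
eef_rot: [3.141, -0.0, 1.84]
force: [2.3, -0.4, -1.5]
grip_width: 0.009
grip_force: 20.0
```

```bash
python3 -m jog '[[0,-0.09,0.2,0,0,0],[0,-0.17,0.4,0,0,0],[0,-0.25,0.6,0,0,0],[0,-0.32,0.8,0,0,0],[0,-0.39,1,0,0,0],[0,-0.45,1.2,0,0,0],[0,-0.5,1.35,0,0,0],[0,-0.5,1.4,0,0,0]]' && python3 -m jog '[[0,0,0.03,0,0,0],[0,0,0.03,0,0,0],[0,0,0.03,0,0,0],[0,0,0.03,0,0,0]]' - 3
```

```text
time_s: 9.75
ee_pos: [0.4858, 0.144, 0.3049]
eef_rot: [3.141, 0.0, 1.84]
force: [4.2, -0.4, -0.8]
grip_width: 0.0092
grip_force: 20.0
time_s: 10.15
ee_pos: [0.4857, 0.144, 0.3049]
eef_rot: [3.141, -0.0, 1.84]
force: [3.7, 0.4, 2.9]
grip_width: 0.0097
grip_force: 3.0
```

The tray is on its rest. I release, back off straight up, and take a look.

```bash
python3 -m jog '[[0,0,0,0,0,0],[0,0,0,0,0,0],[0,0,0,0,0,0],[0,0,0,0,0,0],[0,0,0,0,0,0]]' 40 && python3 -m jog '[[0,0,-0.5,0,0,0],[0,0,-1.5,0,0,0],[0,0,-3,0,0,0],[0,0,-5,0,0,0],[0,0,-7,0,0,0],[0,0,-8.5,0,0,0],[0,0,-9,0,0,0],[0,0,-9,0,0,0]]' && python3 -m jog '[[0,0,0,0,0,0],[0,0,0,0,0,0],[0,0,0,0,0,0],[0,0,0,0,0,0]]'; python3 - <<'E'
from station import ctrl
import cv2,numpy as np
a=ctrl.camera("side")["img"][170:330,120:320]
b=ctrl.camera("wrist")["img"][80:272,220:510]
cv2.imwrite("pics/l3.png",cv2.resize(np.hstack([a,cv2.resize(b,(200,160))]),(800,320)))
E
```

```text
time_s: 10.65
ee_pos: [0.4856, 0.1439, 0.3045]
eef_rot: [-3.141, -0.0, 1.84]
force: [-0.8, -0.3, -0.4]
grip_width: 0.0372
grip_force: 0.0
time_s: 11.45
ee_pos: [0.4856, 0.144, 0.3954]
eef_rot: [3.14, 0.0, 1.84]
force: [0.2, 1.1, 0.0]
grip_width: 0.0376
grip_force: 0.0
time_s: 11.85
ee_pos: [0.4857, 0.144, 0.3943]
eef_rot: [-3.141, -0.0, 1.84]
force: [0.4, -0.4, -0.2]
grip_width: 0.0377
grip_force: 0.0
```

View pics/l3.png

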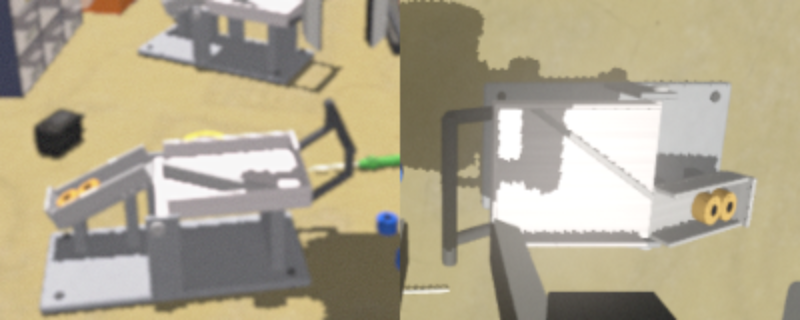

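The tray is down and empty, both spacers are in the channel at (712,207) and (728,204) in the right panel, and the gripper is clear.

```bash
python3 -c "
from station import ctrl
print(ctrl.hand_in())"
```

```text
the job is handed in; nothing more can be done
None
```

I handed the job in at about 12 s: the last pictures show both spacers in the channel, one behind the other, the tray back on its rest and the gripper clear; the hand-in call returned no verdict.

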